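Dock the charging case under the sprung pad

TASK

Draw the white case out of the dark steel hood, set it down on the open shelf and let go of it; then take it afresh, in a way that lets you bring its rounded end under the raised round pad of the swing arm, centred beneath the pad, flat on the shelf, and let go. Then lower the pad (the wooden knob above it moves it) until the pad rests on the case and its spring is pressed in about half-way, and leave it so. Do not disturb the door stop, the key or the coaster.

Things in the scene. Friction and masses are not known exactly. Their poses are not given: they have to be found in the camera images.
- case: White earbud charging case, 140 mm long (y), 46 wide (x), 32 high (z), 0.10 to 0.20 kg, loose. Origin: centre of its underside. Rounded in plan at the +y end (radius 23 mm), square at the -y end. Starts right way up, square end in the hood, about 60 mm of the rounded end out. Flat sides from y -70 to +47 mm. Under the arm there is no room to hold the rounded end.
- case_spot (a point): The charging spot: point on the case's top face, 45 mm from its origin towards the rounded end (the centre of that half circle), 32 mm above its underside. It must come under the pad.
- hood: Fixed dark steel hood (tunnel) on the shelf, 62 mm wide, 90 mm deep and 42 mm high outside, 54 mm wide and 38 mm high inside, without a floor. Origin: on the shelf under its middle. Open only at its +y end, the mouth, 45 mm from the origin; closed at the -y end. The case comes out along its +y.
- hood_mouth (a point): Point on the shelf at the middle of the hood's mouth.
- dock: Fixed, locked aluminium swing arm. Origin: on the shelf, straight under the pad's axis. A sleeve over the origin (34 mm across, 120 to 145 mm above the shelf) carries the stem; from it a bar 24 mm wide, at 125 to 140 mm height, runs 200 mm along +y to a post 187 mm high on a round foot of 76 mm. The -y side is open.
- pad_face (a point): Centre of the underside of the round pad (44 mm across), which hangs below the sleeve. With the carriage at 0 and the pad at 0 it is 68 mm above the shelf.
- knob_grip (a point): Middle of the round wooden knob (36 mm across, 36 mm high) at the top of the stem, 223 mm above the shelf when the carriage is at 0. Pinch it from above; pushing it down lowers the stem and the pad.
- carriage (a joint): How far the stem with knob and pad has been lowered, m: 0 = up, 0.055 = lowest. Straight vertical slide; friction of about 6 N keeps it where it is left. Starts at 0 to 0.008.
- pad (a joint): How far the pad has been pushed up against its spring, m: 0 = free, 0.020 = bottomed (about 1 N to start, 4 N at the end). Once the pad rests on something it grows 1:1 as the carriage goes down, so it reads how high that thing stands. The bare spindle between pad and collar is 20 mm long at 0, 10 mm at half-way.
- doorstop: Bystander: blue door stop, a wedge 112 x 42 x 30 mm. Origin: centre of its underside.
- key: Bystander: flat copper key, 85 mm long, 6 mm thick. Origin: on the shelf under its middle.
- coaster: Bystander: round speckled stone coaster, 92 mm across, 9 mm thick. Origin: centre of its underside.
Things that resemble listed ones, but are neither listed nor needed, are in the scene too. What is meant by the hood is not green or red, and is the smaller of those in its own colour.

How it is judged:
By the outcome, as a careful person would: the job done as asked, in the order asked, and still so for the second after the job is handed in, with the robot touching nothing.
It also fails if it takes over 58 s, if anything falls off the work surface, if the arm or the gripper's body presses on something with over 40 N, if the wrist force passes 120 N, or if a joint passes its speed limit or range.

ROBOT

A 6-joint arm with a two-finger parallel gripper is mounted at the origin on the work surface. World frame = base frame: x ahead of the robot, y to its left, z up, the work surface at z = 0. Lengths are in mm, angles in degrees, forces in N, time in s.
With the tool pointing down it reaches from about 325 to 750 mm from the base axis. Payload 7.6 kg.
Tool frame: the origin (TCP) lies at the very end of the fingers, on their centre line; the grasp point (between the pads) lies 19 mm behind it; z points along the fingers, y is the line along which they close (so a half turn about z gives the same grasp; the last joint's range is limited). The gripper opens to 85 mm and grips with 20 to 120 N. Pads are 22 mm wide; open, the fingers measure 114 mm over their backs; the gripper's body (76 mm by 85 mm) begins 54 mm behind the grasp point. The pads swing forward as they close: fully open they stand 13 mm farther back than shut.
Start: joints at [-79.945, 2.991, 80.254, -0, 96.75, -4.028], TCP at [127.773, -509.234, 231.323] pointing down, gripper open.
Joint ranges: [-166.34, 166.34], [-52.06, 124.39], [6.96, 135.62], [-60.46, 240.46], [14.63, 156.25], [-167.68, 167.68]. Speed limits (degrees/s): [147.25, 147.25, 172.46, 180, 180, 180].

INTERFACE

Orientations are given as a 3x3 rotation matrix whose columns are the frame's x, y, z axes.
In Python, from cell import env, imaging, workorder gives the robot as it stands. The module is installed in compiled form; this text tells all that it offers.
- The arm moves only by the shell command python3 -m creep 'ROWS'. ROWS is JSON, a list of rows, each an object with "dp": the shift along the tool's x, y, z in m, a list of three; "roll": the turn about the tool's z in rad; "jaw": the opening, from 0 (shut) to 1 (fully open). A call has 1 to 12 rows; each row shifts and turns the commanded pose from where the row before left it, along the tool's axes as they then stand; what a row does not reach is not made up. A row lasts 1/10 s, in which the tool goes at most 50 mm and 8.59 degrees, less where a joint would pass 70% of its speed; a pose out of reach is approached as far as the arm can. A call is refused whole if a number of a shift passes 0.05 or a number of a turn 0.15, either way. A call with a gripper value outside its range is refused whole. The fingers move at their own pace and stop on an object; the grip force is fixed at half the most. Time passes only in rows, so rows that do not move let the fingers close. It gives the time, the measured TCP pose, the force, the opening and the grip force at its end, in the units of the state.
- env.get_state(): the state, without advancing time (a new reading comes with each control period).
- imaging.get_image(name): name is "scene" or "top" or "wrist"; returns a dict with "frame" (480x640x3 uint8, red, green, blue), "vertical_fov" (degrees; the focal length in pixels is half the picture's height over the tangent of half this angle, whatever the lens; pixels are square), "cx", "cy" (the principal point, pixels), "extrinsics" (4x4, takes a point from camera to world coordinates); the wrist camera has in their place "hand_eye" (4x4, takes a point from camera to tool coordinates, whose origin is the TCP and whose axes are the flange's). Camera axes: x right, y up, looking along -z (the intrinsics and any distortion apply to the point x, -y, -z); pixel columns grow to the right and rows downward; lengths in mm; the calibration is good to about 2 mm. A picture is of the moment at which its call begins: read the wrist's pose just before it. There is no depth.
- workorder.sign_off(): hands the job in; it is judged then, once.
The state is a dict: "time": time; "joint_pos": joint angles; "dq": joint speeds; "tau": joint torques, N m; "tool_pos": TCP position; "tool_rot": TCP orientation; "contact_force": force on the tool from outside, world axes, zero at the start; "moment": the same for the moment, N m; "width": opening from 0.0 (shut) to 1.0 (fully open); "grasp_force": force on a finger pad.
Only numpy, scipy, OpenCV 4.12 (cv2) and the standard library are available. Lean on these libraries where they do the work, as an engineer would, in place of code of your own. Each camera call takes 0.05 s, during which the arm holds its last target. There are 200 camera calls.

## Working session

There is one attempt and no reset: what is moved stays moved. The work goes in short steps, Python scripts to look and compute and a shell command to move; the robot and the scene stay as the last step left them, time stands still between calls to the robot, and variables do not carry over. Pictures are saved under pics/ and viewed, at most 10 in all, crops included, and the job is handed in when it is done.

```bash
mkdir -p pics
cat > h.py <<'E'
import numpy as np, cv2
from cell import env, imaging, workorder
def cap(name,save=None):
    s=env.get_state(); im=imaging.get_image(name)
    h,w=im['frame'].shape[:2]; f=h/2/np.tan(np.radians(im['vertical_fov']/2))
    if 'extrinsics' in im: T=np.array(im['extrinsics'])
    else:
        B=np.eye(4);B[:3,:3]=s['tool_rot'];B[:3,3]=s['tool_pos'];T=B@np.array(im['hand_eye'])
    if save: cv2.imwrite('pics/'+save,im['frame'][:,:,::-1])
    c=dict(f=f,cx=im['cx'],cy=im['cy'],T=T,dist=im.get('distortion'),keys=[k for k in im],frame=im['frame'])
    np.savez('cam_'+(save or name)+'.npz',f=f,cx=c['cx'],cy=c['cy'],T=T)
    return c
def load(n): return np.load('cam_'+n+'.npz')
def pz(c,u,v,z):
    T=c['T'];d=T[:3,:3]@np.array([(u-c['cx'])/c['f'],-(v-c['cy'])/c['f'],-1]);o=T[:3,3]
    return (o+d*(z-o[2])/d[2]).round(1)
def proj(c,p):
    q=np.linalg.inv(c['T'])@np.r_[p,1]; return (c['cx']+c['f']*q[0]/-q[2], c['cy']+c['f']*q[1]/q[2])
E
python3 - <<'E'
from h import *
s=env.get_state();print(s['tool_rot'],s['time'])
for n in ('top','scene'):
    c=cap(n,n+'0.png');print(n,c['keys'],c['f'],c['cx'],c['cy'],c['T'].round(3))
    im=imaging
E
```

```text
[[ 9.69947003e-01  2.43316113e-01 -2.84189011e-04]
 [ 2.43316252e-01 -9.69945695e-01  1.59719117e-03]
 [ 1.12974440e-04 -1.61833860e-03 -9.99998684e-01]] 0.0
top ['frame', 'vertical_fov', 'cx', 'cy', 'extrinsics'] 489.28222484665014 323.41352281506045 238.42215672329456 [[-1.00000e-03  9.96000e-01 -8.50000e-02  5.09671e+02]
 [-1.00000e+00 -4.00000e-03 -2.70000e-02 -1.35813e+02]
 [-2.70000e-02  8.50000e-02  9.96000e-01  9.91366e+02]
 [ 0.00000e+00  0.00000e+00  0.00000e+00  1.00000e+00]]
scene ['frame', 'vertical_fov', 'cx', 'cy', 'extrinsics'] 605.9713467924257 314.3316172595229 238.07629255884441 [[-3.280000e-01 -6.370000e-01  6.970000e-01  1.388734e+03]
 [ 9.450000e-01 -2.230000e-01  2.400000e-01  1.528210e+02]
 [ 3.000000e-03  7.370000e-01  6.750000e-01  9.476270e+02]
 [ 0.000000e+00  0.000000e+00  0.000000e+00  1.000000e+00]]
```

View pics/top0.png

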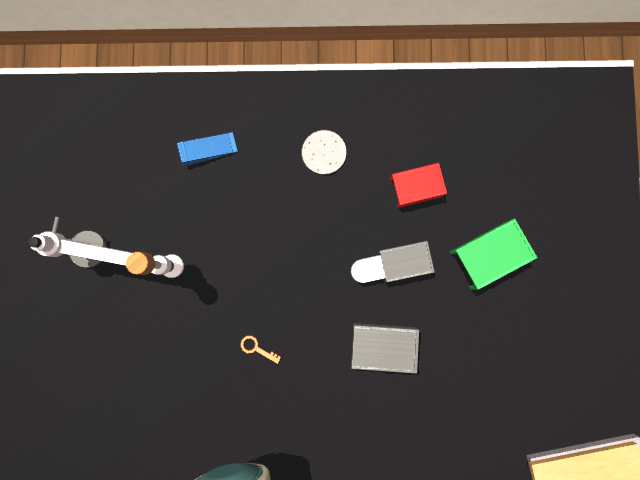

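View pics/scene0.png

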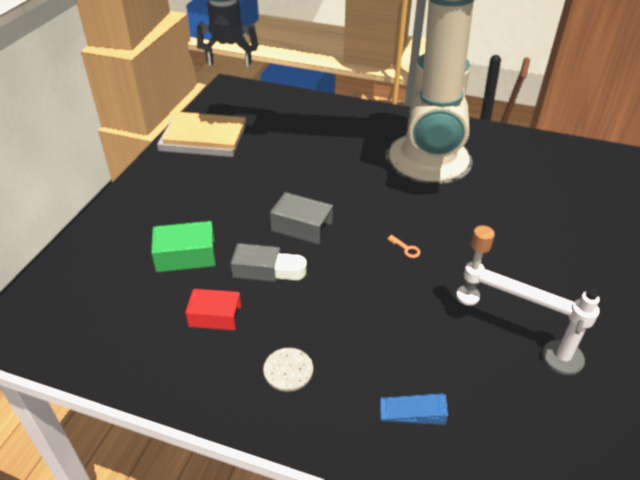

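Candidates for the hood in the top picture are small grey (407,262), large grey (386,349), red (419,185) and green (496,254). I choose the small grey one, which has the white case's rounded end sticking out at about (352–385,270). White look-alikes are the coaster (324,152) and the pad (173,266). The knob is at (140,264). I'll check the choice in a close crop and measure.

Run:
```python
from h import *
a=cv2.imread('pics/top0.png')
A=cv2.resize(a[225:300,335:450],None,fx=5,fy=5,interpolation=cv2.INTER_CUBIC)
B=cv2.resize(a[220:295,20:200],None,fx=4,fy=4,interpolation=cv2.INTER_CUBIC)
o=np.zeros((375+300,720,3),np.uint8);o[:375,:575]=A;o[375:,:720]=B
o=cv2.resize(o,None,fx=.88,fy=.88);cv2.imwrite('pics/crop0.png',o)
c=load('top0.png')
m=(a[225:300,335:450].min(2)>150).astype(np.uint8)
n,l,st,ce=cv2.connectedComponentsWithStats(m)
i=1+np.argmax(st[1:,4]);ys,xs=np.where(l==i)
P=np.array([pz(c,x+335,y+225,32)[:2] for x,y in zip(xs,ys)])
print('case blob',st[i],P.mean(0),P.max(0),P.min(0))
print('minrect',cv2.minAreaRect(P.astype(np.float32)))
for u,v in [(380,249),(430,242),(434,274),(388,281)]: print('hood42',pz(c,u,v,42))
print('pad',pz(c,173,266,74),'foot',pz(c,87,249,4),'knob',pz(c,140,264,241),'posttop',pz(c,45,244,187))
for k,(u,v) in dict(key=(262,350),coaster=(324,152),stop=(208,148)).items(): print(k,pz(c,u,v,0))
s=load('scene0.png')
print('scene pad',pz(s,468,295,66),'knob top',pz(s,484,232,239),'foot',pz(s,565,357,2),'casetip',pz(s,306,266,25))
```

```text
case blob [  16   17   83   41 2216] [ 541.64526173 -247.91245487] [ 584.3 -163.8] [ 506.4 -323.3]
minrect ((540.4451904296875, -241.094970703125), (61.32933044433594, 158.04525756835938), 11.562371253967285)
hood42 [ 570.2 -220.    42. ]
hood42 [ 583.4 -316.6   42. ]
hood42 [ 521.6 -323.1   42. ]
hood42 [ 508.3 -234.7   42. ]
pad [537.1 173.2  74. ] foot [574.4 375.4   4. ] knob [535.3 168.6 241. ] posttop [571.  352.3 187. ]
key [371.   14.1   0. ]
coaster [ 773.9 -110.6    0. ]
stop [784.4 130.8   0. ]
scene pad [534.8 177.5  66. ] knob top [543.8 176.7 239. ] foot [571.4 377.9   2. ] casetip [ 525.9 -162.5   25. ]
```

View pics/crop0.png

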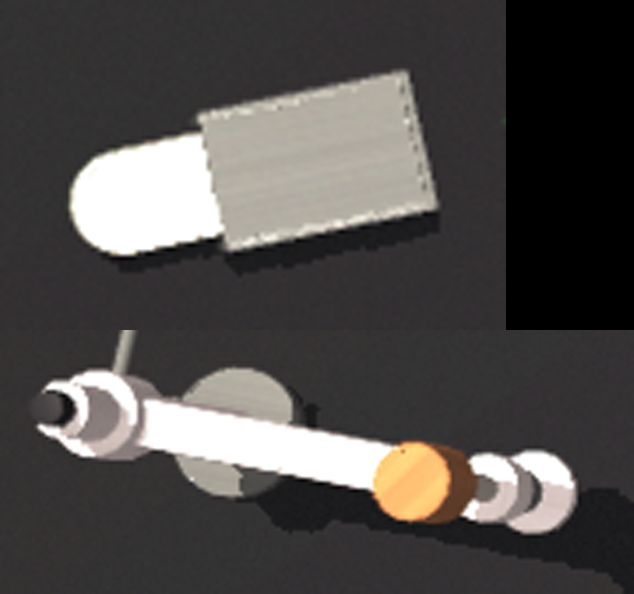

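```bash
cat >> h.py <<'E'
def go(p,yaw=None):
    "tool-frame shift (mm) from the present pose to world p, and the roll (rad) for tool x to point at yaw"
    s=env.get_state();R=np.array(s['tool_rot']);d=R.T@(np.array(p)-s['tool_pos'])
    y=np.degrees(np.arctan2(R[1,0],R[0,0]))
    print('pos',np.round(s['tool_pos'],1),'yaw',round(y,2),'shift',d.round(1),'roll',None if yaw is None else -np.radians((yaw-y+180)%360-180).round(4),'t',s['time'],'F',np.round(s['contact_force'],1),'w',round(s['width'],3),'g',s['grasp_force'])
E
python3 - <<'E'
from h import *
a=cv2.imread('pics/top0.png');c=load('top0.png')
for t in (200,225,240):
    m=(a[225:300,335:450].min(2)>t).astype(np.uint8)
    n,l,st,ce=cv2.connectedComponentsWithStats(m)
    i=1+np.argmax(st[1:,4]);ys,xs=np.where(l==i)
    P=np.array([pz(c,x+335,y+225,32)[:2] for x,y in zip(xs,ys)],np.float32)
    r=cv2.minAreaRect(P);print(t,r,cv2.boxPoints(r).round(1).tolist())
H=np.array([pz(c,335+u/4.4,225+v/4.4,42)[:2] for u,v in [(199,114),(405,71),(438,208),(226,250)]]);print(H)
go((533,-195,160),101.5)
E
python3 -m creep '[{"dp":[0,0,0],"roll":-0.15,"jaw":1},{"dp":[0,0,0],"roll":-0.15,"jaw":1},{"dp":[0,0,0],"roll":-0.15,"jaw":1},{"dp":[0,0,0],"roll":-0.15,"jaw":1},{"dp":[0,0,0],"roll":-0.15,"jaw":1},{"dp":[0,0,0],"roll":-0.15,"jaw":1},{"dp":[0,0,0],"roll":-0.15,"jaw":1},{"dp":[0,0,0],"roll":-0.15,"jaw":1},{"dp":[0,0,0],"roll":-0.15,"jaw":1},{"dp":[0,0,0],"roll":-0.15,"jaw":1},{"dp":[0,0,0],"roll":-0.03,"jaw":1}]'
python3 -c "
from h import *
go((533,-195,200),101.5)"
```

```text
200 ((530.3753051757812, -195.08306884765625), (45.004920959472656, 62.825443267822266), 12.494404792785645) [[501.6000061035156, -169.3000030517578], [515.2000122070312, -230.60000610351562], [559.0999755859375, -220.89999389648438], [545.5, -159.5]]
225 ((530.5524291992188, -195.45626831054688), (44.727352142333984, 62.361961364746094), 11.994423866271973) [[502.20001220703125, -169.60000610351562], [515.2000122070312, -230.60000610351562], [558.9000244140625, -221.3000030517578], [545.9000244140625, -160.3000030517578]]
240 ((530.5465087890625, -195.54962158203125), (44.3307991027832, 61.79266357421875), 12.563546180725098) [[502.20001220703125, -170.1999969482422], [515.5999755859375, -230.5], [558.9000244140625, -220.89999389648438], [545.5, -160.60000610351562]]
[[ 566.4 -220.4]
 [ 585.1 -311. ]
 [ 525.  -324.2]
 [ 506.8 -231.5]]
pos [ 127.7 -508.9  230.5] yaw 14.09 shift [ 469.5 -205.8   70.9] roll -1.5257 t 0.1 F [-0.2 -0.5  0.1] w 1.002 g 0.0
time: 1.2
tool_pos: [127.8, -509.1, 230.9]
tool_rot: [[-0.206, 0.979, -0.0], [0.979, 0.206, 0.001], [0.001, 0.0, -1.0]]
contact_force: [0.1, -0.8, 0.6]
width: 1.003
grasp_force: 0.0
pos [ 127.8 -509.1  230.9] yaw 101.89 shift [223.8 461.3  31.1] roll 0.0068 t 1.2 F [ 0.1 -0.8  0.6] w 1.003 g 0.0
```

```bash
python3 -m creep '[{"dp":[0.0183,0.0383,0.0025],"roll":0,"jaw":1},{"dp":[0.0183,0.0383,0.0025],"roll":0,"jaw":1},{"dp":[0.0183,0.0383,0.0025],"roll":0,"jaw":1},{"dp":[0.0183,0.0383,0.0025],"roll":0,"jaw":1},{"dp":[0.0183,0.0383,0.0025],"roll":0,"jaw":1},{"dp":[0.0183,0.0383,0.0025],"roll":0,"jaw":1},{"dp":[0.0183,0.0383,0.0025],"roll":0,"jaw":1},{"dp":[0.0183,0.0383,0.0025],"roll":0,"jaw":1},{"dp":[0.0183,0.0383,0.0025],"roll":0,"jaw":1},{"dp":[0.0183,0.0383,0.0025],"roll":0,"jaw":1},{"dp":[0.0183,0.0383,0.0025],"roll":0,"jaw":1},{"dp":[0.0183,0.0383,0.0025],"roll":0,"jaw":1}]'
python3 -c "
from h import *
cap('wrist','w1.png')
go((531.6,-200.5,60),102.3)"
```

```text
time: 2.4
tool_pos: [534.2, -199.3, 201.0]
tool_rot: [[-0.2, 0.98, -0.0], [0.98, 0.2, -0.0], [0.0, -0.0, -1.0]]
contact_force: [-0.6, -0.7, 0.2]
width: 0.999
grasp_force: 0.0
pos [ 537.5 -195.2  199.8] yaw 101.81 shift [ -4.3  -7.  139.8] roll -0.0085 t 2.45 F [ 0.3  4.6 -0.5] w 1.001 g 0.0
```

View pics/w1.png

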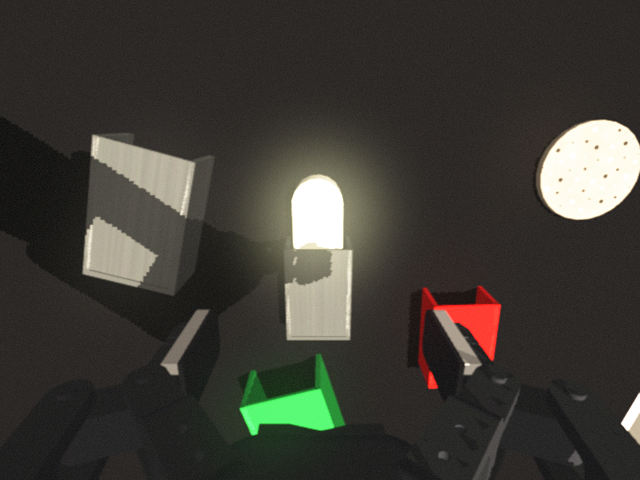

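The wrist picture shows the case with its tip at (318,177) and sides at columns 291 and 343 near row 240. The hood mouth is at about row 248. I'll compute positions from it and compare with the top camera.

```bash
python3 -c "
from h import *
c=load('w1.png')
print([pz(c,*q,32)[:2].tolist() for q in [(318,177),(292,240),(343,240),(291.5,212),(342.5,212)]],[pz(c,*q,42)[:2].tolist() for q in [(285,249),(352,249),(287,339),(351,339)]])
go((531.6,-200.5,60),102.0)"
```

```text
[[523.5, -163.6], [511.4, -224.9], [557.4, -215.5], [506.3, -199.0], [551.2, -189.8]] [[506.9, -231.2], [565.9, -219.1], [524.7, -323.2], [586.2, -310.6]]
pos [ 537.5 -195.2  199.8] yaw 101.81 shift [ -4.3  -7.  139.8] roll -0.0033 t 2.45 F [ 0.3  4.6 -0.5] w 1.001 g 0.0
```

```bash
python3 -m creep '[{"dp":[0,0,0.04],"roll":-0.005,"jaw":1},{"dp":[0,0,0.04],"roll":0,"jaw":1},{"dp":[0,0,0.04],"roll":0,"jaw":1},{"dp":[0,0,0],"roll":0,"jaw":1},{"dp":[0,0,0],"roll":0,"jaw":1}]'
python3 -c "
from h import *
go((531,-198,4),102.3)"
```

```text
time: 2.95
tool_pos: [533.0, -200.7, 81.9]
tool_rot: [[-0.207, 0.978, -0.001], [0.978, 0.207, 0.0], [0.0, -0.001, -1.0]]
contact_force: [1.9, -0.6, 0.9]
width: 0.999
grasp_force: 0.0
pos [ 533.  -200.7   81.9] yaw 101.94 shift [ 3.1 -1.4 77.9] roll -0.0062 t 2.95 F [ 1.9 -0.6  0.9] w 0.999 g 0.0
```

```bash
python3 -m creep '[{"dp":[0.003,-0.0015,0.03],"roll":-0.006,"jaw":1},{"dp":[0,0,0.03],"roll":0,"jaw":1},{"dp":[0,0,0.016],"roll":0,"jaw":1},{"dp":[0,0,0],"roll":0,"jaw":1},{"dp":[0,0,0],"roll":0,"jaw":0.4},{"dp":[0,0,0],"roll":0,"jaw":0.3},{"dp":[0,0,0],"roll":0,"jaw":0.2},{"dp":[0,0,0],"roll":0,"jaw":0.2},{"dp":[0,0,0],"roll":0,"jaw":0.2},{"dp":[0,0,0],"roll":0,"jaw":0.2}]'
python3 -c "
from h import *
go((531,-198,4),102.3)"
```

```text
time: 3.95
tool_pos: [532.2, -198.7, 7.5]
tool_rot: [[-0.214, 0.977, 0.003], [0.977, 0.214, -0.002], [-0.002, 0.003, -1.0]]
contact_force: [-0.6, -0.2, 6.7]
width: 0.529
grasp_force: 63.3
pos [ 532.2 -198.7    7.5] yaw 102.37 shift [ 0.9 -1.1  3.5] roll 0.0012 t 3.95 F [-0.6 -0.2  6.7] w 0.529 g 63.30099600367248
```

```bash
python3 -m creep '[{"dp":[0,0,-0.0015],"roll":0,"jaw":0.2},{"dp":[0.01,0,0],"roll":0,"jaw":0.2},{"dp":[0.012,0,0],"roll":0,"jaw":0.2},{"dp":[0.012,0,0],"roll":0,"jaw":0.2},{"dp":[0.012,0,0],"roll":0,"jaw":0.2},{"dp":[0.012,0,0],"roll":0,"jaw":0.2},{"dp":[0.012,0,0],"roll":0,"jaw":0.2},{"dp":[0.012,0,0],"roll":0,"jaw":0.2},{"dp":[0.012,0,0],"roll":0,"jaw":0.2},{"dp":[0.012,0,0],"roll":0,"jaw":0.2},{"dp":[0.012,0,0],"roll":0,"jaw":0.2},{"dp":[0.012,0,0],"roll":0,"jaw":0.2}]'
python3 -m creep '[{"dp":[0.01,0,0],"roll":0,"jaw":0.2},{"dp":[0,0,0],"roll":0,"jaw":0.2},{"dp":[0,0,0],"roll":0,"jaw":0.2},{"dp":[0,0,0],"roll":0,"jaw":0.2}]'
python3 -c "
from h import *
go((531,-198,4),102.3);c=cap('top','top1.png')"
```

```text
time: 5.15
tool_pos: [503.2, -70.3, 7.4]
tool_rot: [[-0.215, 0.977, 0.001], [0.977, 0.215, -0.001], [-0.001, 0.001, -1.0]]
contact_force: [-0.2, -3.8, 4.8]
width: 0.528
grasp_force: 63.1
time: 5.55
tool_pos: [500.8, -59.3, 7.4]
tool_rot: [[-0.215, 0.977, 0.0], [0.977, 0.215, 0.002], [0.002, 0.001, -1.0]]
contact_force: [-2.2, 4.0, 9.1]
width: 0.526
grasp_force: 63.6
pos [500.8 -59.3   7.4] yaw 102.44 shift [-142.    -0.4    3.2] roll 0.0025 t 5.55 F [-2.2  4.   9.1] w 0.526 g 63.628115225583315
```

View pics/top1.png

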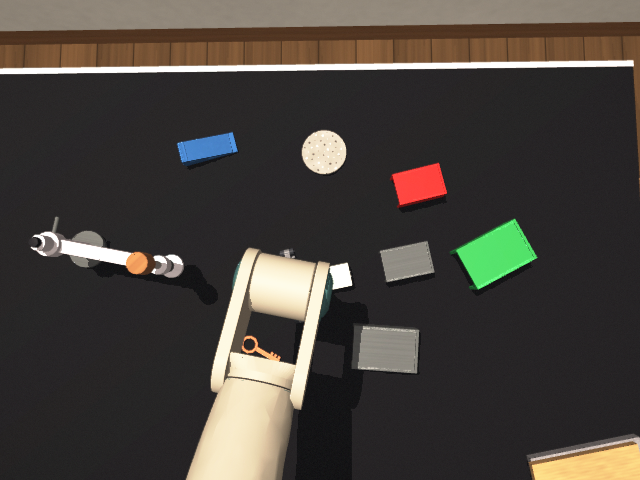

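The top picture shows the case clear of the hood, with its square end at (350,275) and the hood mouth at about (382,266). I release it here, go up and look before the second grasp.

```bash
python3 -m creep '[{"dp":[0,0,0],"roll":0,"jaw":0.7},{"dp":[0,0,0],"roll":0,"jaw":1},{"dp":[0,0,0],"roll":0,"jaw":1},{"dp":[0,0,0],"roll":0,"jaw":1},{"dp":[0,0,-0.02],"roll":0,"jaw":1},{"dp":[-0.02,0,-0.04],"roll":0,"jaw":1},{"dp":[-0.03,0,-0.04],"roll":0,"jaw":1},{"dp":[-0.034,0,-0.04],"roll":0,"jaw":1},{"dp":[0,0,0],"roll":0,"jaw":1},{"dp":[0,0,0],"roll":0,"jaw":1},{"dp":[0,0,0],"roll":0,"jaw":1}]'
python3 -c "
from h import *
cap('wrist','w2.png')
go((518.5,-141,6),102.3)"
```

```text
time: 6.7
tool_pos: [517.8, -141.0, 143.1]
tool_rot: [[-0.215, 0.977, -0.003], [0.977, 0.215, 0.001], [0.002, -0.003, -1.0]]
contact_force: [-0.8, 0.8, -0.4]
width: 1.002
grasp_force: 0.0
pos [ 517.7 -140.8  143. ] yaw 102.41 shift [ -0.6   1.1 137. ] roll 0.002 t 6.75 F [-0.6 -0.1  0.4] w 0.999 g 0.0
```

View pics/w2.png

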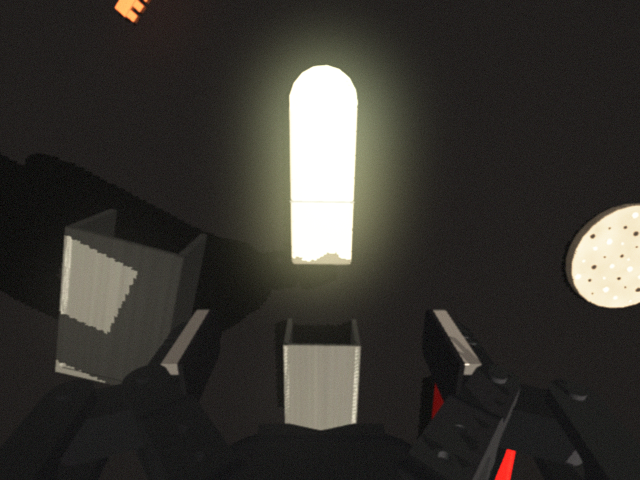

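The wrist picture shows the case lying straight and upright, tip at (323,65), square end at row 264 and sides at columns 290 and 356.

```bash
python3 -c "
from h import *
c=load('w2.png')
a,b=pz(c,323.5,65.5,32),pz(c,321.5,264,32);print(a,b,np.linalg.norm(a-b),np.degrees(np.arctan2(*(a-b)[1::-1])))
u=(a-b)/np.linalg.norm(a-b);g=b+21*u;print('grasp',g)
go((g[0],g[1],6.5),102.3)"
```

```text
[493.3 -26.6  32. ] [ 521.7 -161.5   32. ] 137.85706365652797 101.88865803962798
grasp [ 517.3737799  -140.95045452   32.        ]
pos [ 517.7 -140.8  143. ] yaw 102.41 shift [ -0.3   0.  136.5] roll 0.002 t 6.75 F [-0.6 -0.1  0.4] w 0.999 g 0.0
```

```bash
python3 -m creep '[{"dp":[0,0,0.04],"roll":0,"jaw":1},{"dp":[0,0,0.04],"roll":0,"jaw":1},{"dp":[0,0,0.035],"roll":0,"jaw":1},{"dp":[0,0,0.021],"roll":0,"jaw":1},{"dp":[0,0,0],"roll":0,"jaw":1},{"dp":[0,0,0],"roll":0,"jaw":0.4},{"dp":[0,0,0],"roll":0,"jaw":0.3},{"dp":[0,0,0],"roll":0,"jaw":0.2},{"dp":[0,0,0],"roll":0,"jaw":0.2},{"dp":[0,0,0],"roll":0,"jaw":0.2},{"dp":[0,0,0],"roll":0,"jaw":0.2}]'
python3 - <<'E'
from h import *
# dock geometry from top0 crop (scale 4.4*... second part scale 4*.88=3.52, offset rows 330)
c=load('top0.png');s=load('scene0.png')
f=lambda u,v:(20+u/3.52,220+(v-330)/3.52)
print('pad top', pz(c,*f(533,491),74),'sleeve top',pz(c,*f(492,487),145),'knob top',pz(c,*f(411,481),238),'foot',pz(c,*f(238,432),4))
print('bar sides near post', pz(c,*f(146,400),140),pz(c,*f(140,448),140),'near knob',pz(c,*f(380,446),140),pz(c,*f(375,488),140))
a=cv2.imread('pics/scene0.png');B=cv2.resize(a[215:385,440:610],None,fx=3.5,fy=3.5,interpolation=cv2.INTER_CUBIC);cv2.imwrite('pics/dock.png',B)
go((0,0,0),80)
E
```

```text
time: 7.85
tool_pos: [519.8, -142.1, 10.8]
tool_rot: [[-0.214, 0.977, 0.003], [0.977, 0.214, -0.001], [-0.002, 0.003, -1.0]]
contact_force: [0.1, 0.2, 6.9]
width: 0.521
grasp_force: 63.6
pad top [537.6 176.2  74. ] sleeve top [537.5 172.6 145. ] knob top [537.2 174.9 238. ] foot [574.4 374.1   4. ]
bar sides near post [581.8 351.5 140. ] [557.6 353.5 140. ] near knob [558.3 231.6 140. ] [537.3 233.4 140. ]
pos [ 519.8 -142.1   10.8] yaw 102.38 shift [ 250.3 -477.3    9. ] roll 0.3906 t 7.85 F [0.1 0.2 6.9] w 0.521 g 63.64181399345398
```

View pics/dock.png

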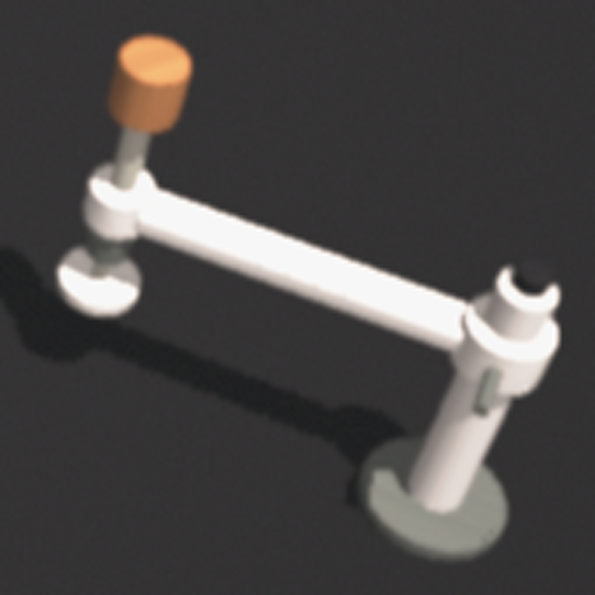

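The dock crop shows the pad at about (98,285), the knob top at (155,60), the sleeve at (122,195) and the foot at (433,497), with nothing in the way on the open side. I lift a little and turn to the dock's direction.

```bash
python3 -m creep '[{"dp":[0,0,-0.01],"roll":0,"jaw":0.2},{"dp":[0,0,0],"roll":0.13,"jaw":0.2},{"dp":[0,0,0],"roll":0.13,"jaw":0.2},{"dp":[0,0,0],"roll":0.135,"jaw":0.2},{"dp":[0,0,0],"roll":0,"jaw":0.2},{"dp":[0,0,0],"roll":0,"jaw":0.2}]'
python3 - <<'E'
from h import *
s=load('scene0.png');f=lambda u,v:(440+u/3.5,215+v/3.5)
print('knob',pz(s,*f(155,60),238),'sleeve',pz(s,*f(122,190),145),'pad',pz(s,*f(98,283),66),'foot',pz(s,*f(433,497),4))
go((520.4,83.4,15),79.5)
E
```

```text
time: 8.45
tool_pos: [518.6, -141.8, 19.2]
tool_rot: [[0.175, 0.985, 0.0], [0.985, -0.175, -0.0], [-0.0, 0.0, -1.0]]
contact_force: [0.2, 0.5, -1.0]
width: 0.525
grasp_force: 62.8
knob [542.9 177.3 238. ] sleeve [542.5 177.6 145. ] pad [537.1 177.8  66. ] foot [573.9 375.1   4. ]
pos [ 518.6 -141.8   19.2] yaw 79.95 shift [222.1 -37.5   4.1] roll 0.0078 t 8.45 F [ 0.2  0.5 -1. ] w 0.525 g 62.7991247177124
```

```bash
python3 -m creep '[{"dp":[0.02,-0.0075,0],"roll":0.008,"jaw":0.2},{"dp":[0.03,-0.01,0],"roll":0,"jaw":0.2},{"dp":[0.03,-0.01,0],"roll":0,"jaw":0.2},{"dp":[0.02,-0.01,0],"roll":0,"jaw":0.2},{"dp":[0,0,0],"roll":0,"jaw":0.2},{"dp":[0,0,0],"roll":0,"jaw":0.2},{"dp":[0,0,0],"roll":0,"jaw":0.2}]'
python3 - <<'E'
from h import *
c=cap('wrist','w3.png')
print(c['T'].round(2).tolist(),proj(c,(539,176,66)))
go((520.4,83.4,15),79.5)
E
```

```text
time: 9.15
tool_pos: [500.4, -37.3, 19.0]
tool_rot: [[0.185, 0.983, 0.0], [0.983, -0.185, -0.0], [-0.0, 0.0, -1.0]]
contact_force: [-0.7, -0.2, -1.6]
width: 0.525
grasp_force: 62.8
[[0.98, 0.18, 0.06, 514.87], [-0.19, 0.93, 0.31, 42.32], [-0.0, -0.32, 0.95, 161.37], [0.0, 0.0, 0.0, 1.0]] (np.float64(312.89377284080393), np.float64(-944.5128380999312))
pos [500.4 -37.4  19. ] yaw 79.28 shift [122.4  -2.9   4. ] roll -0.0039 t 9.2 F [ 1.   0.5 -1.4] w 0.526 g 62.777273654937744
```

View pics/w3.png

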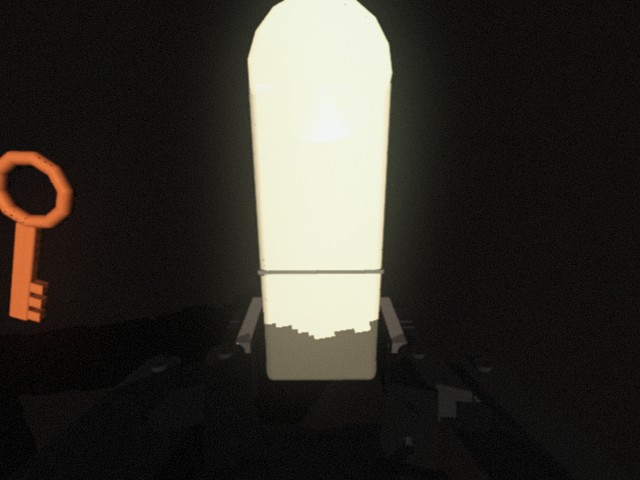

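The wrist picture shows the case held straight, and the key is well off to the side at about (30,235). The hand-eye calibration puts the wrist camera 80 mm ahead of the fingers, which would bring it to the dock's stem. So I'll set the case down here turned a little, measure the dock from above, and take the case again with the hand turned half round.

```bash
python3 -m creep '[{"dp":[0,0,0],"roll":0.1,"jaw":0.2},{"dp":[0,0,0],"roll":0.1,"jaw":0.2},{"dp":[0,0,0.004],"roll":0,"jaw":0.2},{"dp":[0,0,0.004],"roll":0,"jaw":0.2},{"dp":[0,0,0.0005],"roll":0,"jaw":0.2},{"dp":[0,0,0],"roll":0,"jaw":0.2},{"dp":[0,0,0],"roll":0,"jaw":0.2}]'
python3 -c "
from h import *
go((520.4,83.4,15),79.5)"
python3 -m creep '[{"dp":[0,0,0],"roll":0,"jaw":0.7},{"dp":[0,0,0],"roll":0,"jaw":1},{"dp":[0,0,0],"roll":0,"jaw":1},{"dp":[0,0,0],"roll":0,"jaw":1},{"dp":[0,0,-0.03],"roll":0,"jaw":1},{"dp":[0,0,-0.045],"roll":0,"jaw":1},{"dp":[0,0,-0.045],"roll":0,"jaw":1},{"dp":[0,0,-0.045],"roll":0,"jaw":1},{"dp":[0,0,-0.045],"roll":0,"jaw":1},{"dp":[0,0,-0.045],"roll":0,"jaw":1},{"dp":[0,0,-0.045],"roll":0,"jaw":1}]'
python3 -m creep '[{"dp":[0.04,0,0],"roll":0,"jaw":1},{"dp":[0.04,0,0],"roll":0,"jaw":1},{"dp":[0.04,0,0],"roll":0,"jaw":1},{"dp":[0,0,0],"roll":0,"jaw":1},{"dp":[0,0,0],"roll":0,"jaw":1},{"dp":[0,0,0],"roll":0,"jaw":1},{"dp":[0,0,0],"roll":0,"jaw":1}]'
python3 - <<'E'
from h import *
c=cap('wrist','w4.png')
for p in [(539,176,240),(539,176,145),(539,176,68)]: print(proj(c,p))
go((500.4,-37.4,10),248)
E
```

```text
time: 9.9
tool_pos: [500.5, -37.2, 10.9]
tool_rot: [[0.375, 0.927, 0.0], [0.927, -0.375, -0.001], [-0.0, 0.001, -1.0]]
contact_force: [-2.6, -0.7, 4.4]
width: 0.524
grasp_force: 63.5
pos [500.5 -37.2  10.9] yaw 67.95 shift [119.2 -26.8  -4.2] roll -0.2015 t 9.9 F [-2.6 -0.7  4.4] w 0.524 g 63.450433015823364
time: 11.0
tool_pos: [499.8, -36.5, 312.3]
tool_rot: [[0.377, 0.926, 0.0], [0.926, -0.377, -0.0], [0.0, 0.0, -1.0]]
contact_force: [0.8, -0.5, 0.5]
width: 1.002
grasp_force: 0.0
time: 11.7
tool_pos: [545.3, 73.5, 310.6]
tool_rot: [[0.379, 0.925, 0.0], [0.925, -0.379, -0.0], [-0.0, 0.0, -1.0]]
contact_force: [-0.4, -0.2, -0.6]
width: 1.0
grasp_force: 0.0
(np.float64(242.1001045265732), np.float64(101.39827639370296))
(np.float64(266.7684864684705), np.float64(108.25619872012587))
(np.float64(277.74011493907966), np.float64(111.30636131380669))
pos [545.3  73.6 310.7] yaw 67.75 shift [-1.197e+02  3.000e-01  3.007e+02] roll 3.1371 t 11.75 F [0.2 0.1 0.6] w 0.998 g 0.0
```

View pics/w4.png

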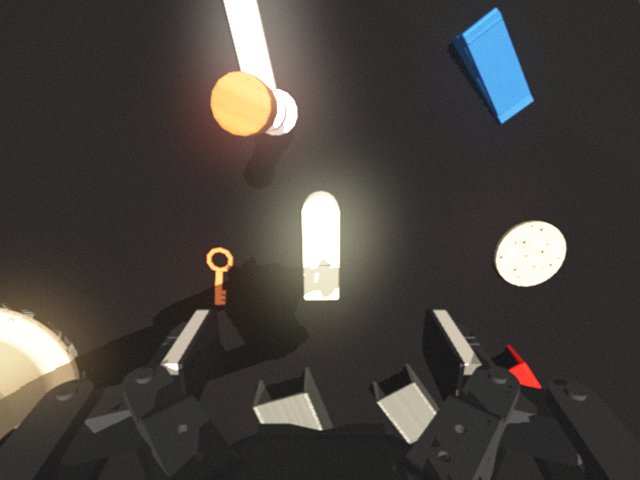

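Run:
```python
from h import *
a=cv2.imread('pics/w4.png');c=load('w4.png')
hsv=cv2.cvtColor(a,cv2.COLOR_BGR2HSV)
m=cv2.inRange(hsv,(5,90,60),(22,255,255))
n,l,st,ce=cv2.connectedComponentsWithStats(m)
for i in range(1,n):
    if st[i,4]>200: print(st[i],ce[i], pz(c,*ce[i],235))
m=(a.min(2)>130).astype(np.uint8);n,l,st,ce=cv2.connectedComponentsWithStats(m)
for i in range(1,n):
    if st[i,4]>150: print('w',st[i],ce[i].round(1))
```

```text
[ 187   71   90  104 3835] [233.94967405 121.47353325] [528.9 168.7 235. ]
[206 246  28  60 663] [219.61840121 274.8974359 ] [476.5  85.4 235. ]
[   0  289   98   92 1807] [ 56.38516879 328.26840066] [351.3  92.6 235. ]
[ 17 374  34  28 328] [ 34.36890244 388.02439024] [305.5  55.9 235. ]
w [ 217    0   81  135 5777] [253.8  73.1]
w [ 301  191   40  110 3998] [320.7 246.3]
w [ 496  221   70   66 3552] [530.5 253.4]
w [208 249  23  35 178] [218.6 264.6]
w [   0  308   77   89 4273] [ 28.9 351.6]
w [162 310  46  64 858] [183.4 341.3]
w [434 310  47  64 818] [457.1 340. ]
w [ 377  383   59   60 1928] [408.2 411.2]
w [ 253  393   69   37 1512] [289.4 411.7]
```

This picture shows the knob top centred at about (241,103), the pad peeking out at about (280,112) and the case lying free at (321,246). It fits a dock axis near (539,176), so I'll refine that.

Run:
```python
from h import *
a=cv2.imread('pics/w4.png');c=load('w4.png');w2=a.astype(int)
for z in (241,237,233): print(z,pz(c,241,103.5,z), 18*float(c['f'])/(np.linalg.inv(c['T'])@np.r_[pz(c,241,103.5,z),1])[2])
# knob circle by saturation, rows/cols extents
hsv=cv2.cvtColor(a,cv2.COLOR_BGR2HSV)
m=((hsv[...,1]>110)&(hsv[...,2]>190)&(hsv[...,0]<25)&(hsv[...,0]>5)).astype(np.uint8);m[160:]=0
cn=max(cv2.findContours(m,0,2)[0],key=cv2.contourArea);print(cv2.fitEllipse(cn),cv2.boundingRect(cn))
b=cv2.findContours((a[:160,:320].min(2)>130).astype(np.uint8),0,1)[0];b=max(b,key=cv2.contourArea)[:,0]
q=b[(b[:,0]>272)&(b[:,1]>88)];print(q[q[:,0].argmax()],b[b[:,1].argmax()])
for p in [(539,176),(541,177),(537,175)]:
    ring=np.array([proj(c,(p[0]+22*np.cos(t),p[1]+22*np.sin(t),70)) for t in np.linspace(0,6.28,72)])
    print(p,'pad ring umax',ring[ring[:,0].argmax()].round(1),'vmax',ring[ring[:,1].argmax()].round(1))
tip,sq=pz(c,320.5,191.5,32),pz(c,321.5,300,32);print('case',tip,sq)
```

```text
241 [538.1 175.1 241. ] -32.352364714204036
237 [537.4 175.6 237. ] -31.753165171231515
233 [536.7 176.1 233. ] -31.17575761904255
((240.72190856933594, 103.79170227050781), (59.33295822143555, 62.35696792602539), 5.656375408172607) (210, 71, 66, 65)
[297 118] [270 134]
(539, 176) pad ring umax [299.2 112.5] vmax [278.6 134. ]
(541, 177) pad ring umax [300.7 110.8] vmax [279.9 132.2]
(537, 175) pad ring umax [297.8 114.3] vmax [277.2 135.7]
case [545.5  77.5  32. ] [492.1 -56.3  32. ]
```

```bash
python3 -m creep '[{"dp":[0,0,0],"roll":-0.149,"jaw":1},{"dp":[0,0,0],"roll":-0.149,"jaw":1},{"dp":[0,0,0],"roll":-0.149,"jaw":1},{"dp":[0,0,0],"roll":-0.149,"jaw":1},{"dp":[0,0,0],"roll":-0.149,"jaw":1},{"dp":[0,0,0],"roll":-0.149,"jaw":1},{"dp":[0,0,0],"roll":-0.149,"jaw":1},{"dp":[0,0,0],"roll":-0.149,"jaw":1},{"dp":[0,0,0],"roll":-0.149,"jaw":1},{"dp":[0,0,0],"roll":-0.149,"jaw":1},{"dp":[0,0,0],"roll":-0.149,"jaw":1},{"dp":[0,0,0],"roll":-0.149,"jaw":1}]'
python3 -m creep '[{"dp":[0,0,0],"roll":-0.149,"jaw":1},{"dp":[0,0,0],"roll":-0.149,"jaw":1},{"dp":[0,0,0],"roll":-0.149,"jaw":1},{"dp":[0,0,0],"roll":-0.149,"jaw":1},{"dp":[0,0,0],"roll":-0.149,"jaw":1},{"dp":[0,0,0],"roll":-0.149,"jaw":1},{"dp":[0,0,0],"roll":-0.149,"jaw":1},{"dp":[0,0,0],"roll":-0.149,"jaw":1},{"dp":[0,0,0],"roll":-0.149,"jaw":1},{"dp":[0,0,0],"roll":0,"jaw":1},{"dp":[0,0,0],"roll":0,"jaw":1},{"dp":[0,0,0],"roll":0,"jaw":1}]'
python3 -c "
from h import *
go((500.5,-37.2,9.5),247.95);print(env.get_state()['joint_pos'])"
```

```text
time: 12.95
tool_pos: [545.4, 73.8, 310.7]
tool_rot: [[-0.986, 0.164, 0.001], [0.164, 0.986, -0.0], [-0.001, -0.0, -1.0]]
contact_force: [-0.7, 0.6, 0.3]
width: 0.998
grasp_force: 0.0
time: 14.15
tool_pos: [545.4, 74.3, 310.5]
tool_rot: [[-0.392, -0.92, 0.0], [-0.92, 0.392, -0.0], [0.0, -0.0, -1.0]]
contact_force: [0.9, -0.3, 0.6]
width: 0.998
grasp_force: 0.0
pos [545.4  74.3 310.5] yaw -113.09 shift [120.1  -2.3 301. ] roll -0.0182 t 14.15 F [ 0.9 -0.3  0.6] w 0.998 g 0.0
[ 3.91284542e+00  6.96635413e+00  6.70910270e+01 -6.87827411e-03
  1.05931449e+02 -1.52998631e+02]
```

```bash
python3 -m creep '[{"dp":[0.04,-0.0023,0],"roll":0,"jaw":1},{"dp":[0.04,0,0],"roll":0,"jaw":1},{"dp":[0.04,0,0],"roll":0,"jaw":1},{"dp":[0,0,0.045],"roll":0,"jaw":1},{"dp":[0,0,0.045],"roll":0,"jaw":1},{"dp":[0,0,0.045],"roll":0,"jaw":1},{"dp":[0,0,0.045],"roll":0,"jaw":1},{"dp":[0,0,0.04],"roll":0,"jaw":1},{"dp":[0,0,0],"roll":0,"jaw":1},{"dp":[0,0,0],"roll":0,"jaw":1},{"dp":[0,0,0],"roll":0,"jaw":1}]'
python3 -c "
from h import *
go((500.5,-37.2,8),247.5);print(env.get_state()['joint_pos'][5])"
```

```text
time: 15.25
tool_pos: [502.6, -37.2, 93.5]
tool_rot: [[-0.39, -0.921, 0.005], [-0.921, 0.39, -0.001], [-0.001, -0.005, -1.0]]
contact_force: [0.2, -0.1, 0.5]
width: 1.005
grasp_force: 0.0
pos [502.6 -37.2  93.5] yaw -112.93 shift [ 0.9  2.3 85.5] roll -0.0075 t 15.25 F [ 0.2 -0.1  0.5] w 1.005 g 0.0
-165.49199193220608
```

```bash
python3 -m creep '[{"dp":[0.001,0.002,0.035],"roll":0,"jaw":1},{"dp":[0,0,0.03],"roll":0,"jaw":1},{"dp":[0,0,0.02],"roll":0,"jaw":1},{"dp":[0,0,0],"roll":0,"jaw":1},{"dp":[0,0,0],"roll":0,"jaw":0.4},{"dp":[0,0,0],"roll":0,"jaw":0.3},{"dp":[0,0,0],"roll":0,"jaw":0.2},{"dp":[0,0,0],"roll":0,"jaw":0.2},{"dp":[0,0,0],"roll":0,"jaw":0.2},{"dp":[0,0,0],"roll":0,"jaw":0.2}]'
python3 -c "
from h import *
go((500.5,-37.2,8),247.5)"
python3 -m creep '[{"dp":[0,0,-0.008],"roll":0,"jaw":0.2},{"dp":[0,0,0],"roll":0,"jaw":0.2},{"dp":[0,0,0],"roll":0,"jaw":0.2}]'
python3 -c "
from h import *
u=np.array([np.cos(np.radians(77)),np.sin(np.radians(77))]);p=np.array([537.8,175.5])-95*u;print(p)
go((p[0],p[1],15),257)"
```

```text
time: 16.25
tool_pos: [500.3, -37.3, 7.7]
tool_rot: [[-0.389, -0.921, 0.004], [-0.921, 0.389, -0.001], [-0.001, -0.004, -1.0]]
contact_force: [-0.4, 0.5, 6.3]
width: 0.524
grasp_force: 62.5
pos [500.3 -37.3   7.7] yaw -112.9 shift [-0.2 -0.1 -0.3] roll -0.0069 t 16.25 F [-0.4  0.5  6.3] w 0.524 g 62.47771739959717
time: 16.55
tool_pos: [498.8, -37.1, 13.8]
tool_rot: [[-0.389, -0.921, 0.001], [-0.921, 0.389, -0.0], [-0.0, -0.001, -1.0]]
contact_force: [0.5, 0.3, -1.7]
width: 0.524
grasp_force: 61.5
[516.42964984  82.93484385]
pos [498.8 -37.1  13.8] yaw -112.89 shift [-117.4   30.5   -1.3] roll -0.1727 t 16.55 F [ 0.5  0.3 -1.7] w 0.524 g 61.5142822265625
```

```bash
python3 -m creep '[{"dp":[-0.025,0,0],"roll":0,"jaw":0.2},{"dp":[-0.025,0,0],"roll":0,"jaw":0.2},{"dp":[0,0,0],"roll":-0.085,"jaw":0.2},{"dp":[0,0,0],"roll":-0.087,"jaw":0.2},{"dp":[0,0,0],"roll":0,"jaw":0.2},{"dp":[0,0,0],"roll":0,"jaw":0.2}]'
python3 -c "
from h import *
go((516.4,82.9,13.5),257);print(env.get_state()['joint_pos'][5])"
```

```text
time: 17.15
tool_pos: [518.1, 18.4, 13.0]
tool_rot: [[-0.239, -0.971, -0.001], [-0.971, 0.239, -0.012], [0.011, -0.002, -1.0]]
contact_force: [0.6, -0.6, -1.0]
width: 0.523
grasp_force: 61.5
pos [518.1  18.4  13. ] yaw -103.83 shift [-62.2  17.1  -1.3] roll -0.0146 t 17.15 F [ 0.6 -0.6 -1. ] w 0.523 g 61.4559531211853
-167.6284926355939
```

```bash
python3 -m creep '[{"dp":[0,0,0],"roll":0.05,"jaw":0.2},{"dp":[0,0,0],"roll":0,"jaw":0.2},{"dp":[0,0,0],"roll":0,"jaw":0.2}]'
python3 -c "
from h import *
go((516.4,82.9,13.5),253);print(np.round(env.get_state()['joint_pos'],2))"
```

```text
time: 17.45
tool_pos: [518.3, 18.1, 13.2]
tool_rot: [[-0.287, -0.958, -0.0], [-0.958, 0.287, -0.012], [0.011, -0.003, -1.0]]
contact_force: [0.1, 0.3, -0.8]
width: 0.524
grasp_force: 61.5
pos [518.3  18.1  13.2] yaw -106.68 shift [-61.6  20.4  -1. ] roll 0.0057 t 17.45 F [ 0.1  0.3 -0.8] w 0.524 g 61.516438722610474
[  -1.72   13.07   95.22   -0.7    71.71 -164.83]
```

```bash
python3 -m creep '[{"dp":[0,0.015,0],"roll":0,"jaw":0.2},{"dp":[-0.005,0.0115,0],"roll":0,"jaw":0.2},{"dp":[-0.015,0,0],"roll":0,"jaw":0.2},{"dp":[-0.015,0,0],"roll":0,"jaw":0.2},{"dp":[-0.015,0,0],"roll":0,"jaw":0.2},{"dp":[-0.01,0,0],"roll":0,"jaw":0.2},{"dp":[0,0,0],"roll":0,"jaw":0.2},{"dp":[0,0,0],"roll":0,"jaw":0.2},{"dp":[0,0,0],"roll":0,"jaw":0.2}]'
python3 -c "
from h import *
go((510.5,84.5,8),253.3);s=env.get_state();print(np.round(s['joint_pos'],2),np.round(s['tool_rot'],3).tolist())"
```

```text
time: 18.35
tool_pos: [510.2, 83.2, 12.4]
tool_rot: [[-0.288, -0.958, -0.001], [-0.958, 0.288, -0.012], [0.012, -0.003, -1.0]]
contact_force: [-0.3, 0.4, -2.0]
width: 0.529
grasp_force: 61.6
pos [510.2  83.2  12.4] yaw -106.72 shift [-1.4  0.1  4.3] roll -0.0004 t 18.35 F [-0.3  0.4 -2. ] w 0.529 g 61.60864233970642
[   5.54   12.96   95.46   -0.71   71.67 -157.52] [[-0.288, -0.958, -0.001], [-0.958, 0.288, -0.012], [0.012, -0.003, -1.0]]
```

```bash
python3 -m creep '[{"dp":[-0.0013,0,0],"roll":0,"jaw":0.2},{"dp":[0,0,0.002],"roll":0,"jaw":0.2},{"dp":[0,0,0.0018],"roll":0,"jaw":0.2},{"dp":[0,0,0],"roll":0,"jaw":0.2},{"dp":[0,0,0],"roll":0,"jaw":0.2}]'
python3 -c "
from h import *
go((510.5,84.5,8),253.3)"
python3 -m creep '[{"dp":[0,0,0],"roll":0,"jaw":0.55},{"dp":[0,0,0],"roll":0,"jaw":0.7},{"dp":[0,0,0],"roll":0,"jaw":1},{"dp":[0,0,0],"roll":0,"jaw":1},{"dp":[0,0,0],"roll":0,"jaw":1},{"dp":[0.03,0,-0.02],"roll":0,"jaw":1},{"dp":[0.035,0,-0.03],"roll":0,"jaw":1},{"dp":[0.035,0,-0.03],"roll":0,"jaw":1},{"dp":[0,0,-0.045],"roll":0,"jaw":1},{"dp":[0,0,-0.045],"roll":0,"jaw":1},{"dp":[0,0,-0.045],"roll":0,"jaw":1},{"dp":[0,0,-0.045],"roll":0,"jaw":1}]'
python3 -m creep '[{"dp":[0,0,-0.04],"roll":0,"jaw":1},{"dp":[0,0,0],"roll":0.149,"jaw":1},{"dp":[0,0,0],"roll":0.149,"jaw":1},{"dp":[0,0,0],"roll":0,"jaw":1},{"dp":[0,0,0],"roll":0,"jaw":1},{"dp":[0,0,0],"roll":0,"jaw":1}]'
python3 -c "
from h import *
cap('top','top2.png');cap('scene','scene2.png');go((537.8,175.5,240),250)"
```

```text
time: 18.85
tool_pos: [510.7, 84.5, 8.9]
tool_rot: [[-0.288, -0.958, 0.0], [-0.958, 0.288, -0.012], [0.011, -0.003, -1.0]]
contact_force: [-0.0, -0.4, 1.1]
width: 0.526
grasp_force: 61.9
pos [510.7  84.5   8.9] yaw -106.72 shift [0.1 0.2 0.9] roll -0.0003 t 18.85 F [-0.  -0.4  1.1] w 0.526 g 61.94015979766846
time: 20.05
tool_pos: [481.8, -4.3, 271.7]
tool_rot: [[-0.292, -0.957, 0.0], [-0.956, 0.292, -0.015], [0.014, -0.004, -1.0]]
contact_force: [1.0, -0.5, 0.3]
width: 0.999
grasp_force: 0.0
time: 20.65
tool_pos: [482.2, -3.6, 309.5]
tool_rot: [[-0.557, -0.83, -0.001], [-0.83, 0.557, -0.015], [0.013, -0.007, -1.0]]
contact_force: [0.2, 0.3, 0.3]
width: 1.001
grasp_force: 0.0
pos [482.2  -3.7 309.5] yaw -123.93 shift [-180.6   54.4   66.8] roll -0.2431 t 20.75 F [ 0.2 -0.  -0.4] w 1.002 g 0.0
```

Run:
```python
from h import *
cap('wrist','w5.png')
t=np.radians(73.3);u=np.array([np.cos(t),np.sin(t)]);n=np.array([-u[1],u[0]])
o=np.array([537.8,175.5])-45*u
L=[o-70*u+23*n,o-70*u-23*n]+[o+45*u+23*(np.cos(a)*u+np.sin(a)*n) for a in np.linspace(-np.pi/2,np.pi/2,15)]
ims=[]
for nme in ('top2.png','scene2.png','w5.png'):
    a=cv2.imread('pics/'+nme);c=load(nme)
    q=np.array([proj(c,(*p,32)) for p in L]);print(nme,q.min(0).round(),q.max(0).round())
    x0,y0=(q.min(0)-25).astype(int);x1,y1=(q.max(0)+25).astype(int);x0=max(x0,0);y0=max(y0,0)
    k=a[y0:y1,x0:x1];s=min(390/k.shape[1],290/k.shape[0]);k=cv2.resize(k,None,fx=s,fy=s,interpolation=cv2.INTER_CUBIC)
    raw=k.copy()
    cv2.polylines(k,[((q-[x0,y0])*s).astype(np.int32)],True,(0,0,255),1)
    d=((np.array(proj(c,(537.8,175.5,32)))-[x0,y0])*s).astype(int);cv2.circle(k,tuple(d),3,(0,200,0),-1)
    ims.append(k)
O=np.zeros((600,800,3),np.uint8)
for k,(x,y) in zip(ims,[(0,0),(400,0),(0,300)]): O[y:y+k.shape[0],x:x+k.shape[1]]=k
cv2.imwrite('pics/comp.png',O)
```

```text
top2.png [167. 255.] [238. 294.]
scene2.png [407. 276.] [476. 316.]
w5.png [320. 248.] [379. 345.]
```

View pics/comp.png

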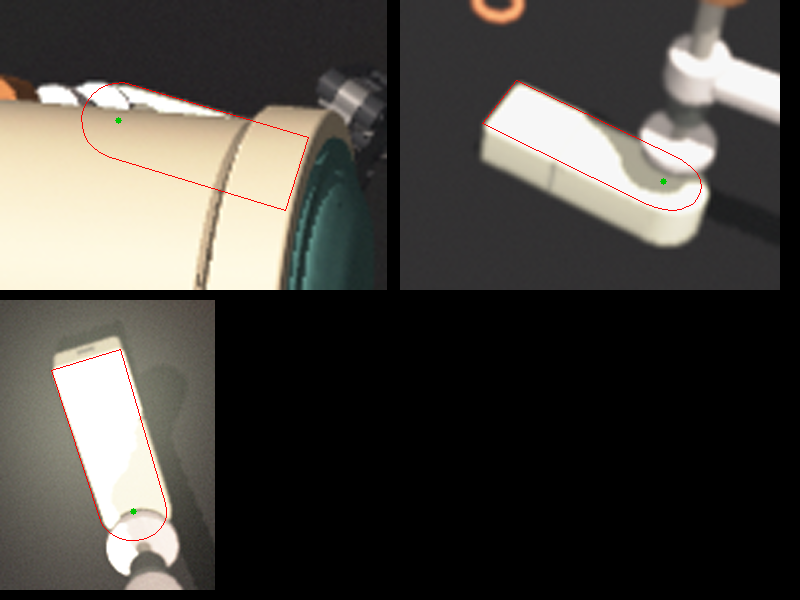

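The overlay (predicted outline in red) matches the case in the scene and wrist crops, with the rounded end under the pad disc (wrist crop (143,546), scene crop (678,142)). I'll check the pad axis numerically against the same wrist picture.

Run:
```python
from h import *
c=load('w5.png')
for z in (62,66,70,74):
    for p in ((537.8,175.5),):
        r=np.array([proj(c,(p[0]+22*np.cos(t),p[1]+22*np.sin(t),z)) for t in np.linspace(0,6.28,72)])
        print(z,r.min(0).round(1),r.max(0).round(1), 'centre from pic',pz(c,367.3,346.8,z))
print('seen u 348.8..385.9 v 329.6..364')
s=load('scene2.png')
f=lambda u,v:(382+(u-400)/3.27,251+v/3.27)  # crop scale
for p in ((537.8,175.5),(541,177)):
    r=np.array([proj(s,(p[0]+22*np.cos(t),p[1]+22*np.sin(t),66)) for t in np.linspace(0,6.28,72)]);print('scene',r.min(0).round(1),r.max(0).round(1))
print('seen',f(640,175),f(717,175))
```

```text
62 [346.6 327.9] [381.4 358. ] centre from pic [537.1 182.4  62. ]
66 [346.8 329.6] [381.9 359.9] centre from pic [536.1 179.8  66. ]
70 [347.  331.4] [382.4 361.9] centre from pic [535.1 177.2  70. ]
74 [347.2 333.2] [382.9 363.9] centre from pic [534.  174.6  74. ]
seen u 348.8..385.9 v 329.6..364
scene [455.3 287.5] [478.2 304.3]
scene [455.8 288.9] [478.8 305.7]
seen (455.39449541284404, 304.5168195718654) (478.9418960244648, 304.5168195718654)
```

```bash
python3 -m creep '[{"dp":[-0.036,0.011,0],"roll":0,"jaw":1},{"dp":[-0.036,0.011,0],"roll":0,"jaw":1},{"dp":[-0.036,0.011,0],"roll":0,"jaw":1},{"dp":[-0.036,0.011,0],"roll":0,"jaw":1},{"dp":[-0.036,0.011,0],"roll":0,"jaw":1},{"dp":[0,0,0],"roll":0,"jaw":1},{"dp":[0,0,0],"roll":0,"jaw":1},{"dp":[0,0,0],"roll":0,"jaw":1},{"dp":[0,0,0],"roll":0,"jaw":1}]'
python3 -c "
from h import *
go((537,176,210),236)"
```

```text
time: 21.7
tool_pos: [537.4, 175.3, 307.4]
tool_rot: [[-0.561, -0.828, 0.0], [-0.828, 0.561, -0.015], [0.012, -0.008, -1.0]]
contact_force: [0.1, -0.1, 0.6]
width: 1.0
grasp_force: 0.0
pos [537.4 175.3 307.4] yaw -124.1 shift [-1.6  1.5 97.4] roll -0.0017 t 21.7 F [ 0.1 -0.1  0.6] w 1.0 g 0.0
```

```bash
python3 -m creep '[{"dp":[-0.0016,0.0015,0.035],"roll":0,"jaw":1},{"dp":[0,0,0.035],"roll":0,"jaw":1},{"dp":[0,0,0.027],"roll":0,"jaw":1},{"dp":[0,0,0],"roll":0,"jaw":1},{"dp":[0,0,0],"roll":0,"jaw":1},{"dp":[0,0,0],"roll":0,"jaw":0.6}]'
python3 -c "
from h import *
go((537,176,210),236)"
python3 -m creep '[{"dp":[0,0,0],"roll":0,"jaw":0.45},{"dp":[0,0,0],"roll":0,"jaw":0.35},{"dp":[0,0,0],"roll":0,"jaw":0.3},{"dp":[0,0,0],"roll":0,"jaw":0.25},{"dp":[0,0,0],"roll":0,"jaw":0.2},{"dp":[0,0,0],"roll":0,"jaw":0.2},{"dp":[0,0,0],"roll":0,"jaw":0.2}]'
python3 -m creep '[{"dp":[0,0,-0.003],"roll":0,"jaw":0.2},{"dp":[0,0,0],"roll":0,"jaw":0.2},{"dp":[0,0,0],"roll":0,"jaw":0.2}]'
```

```text
time: 22.3
tool_pos: [537.9, 176.9, 212.7]
tool_rot: [[-0.56, -0.828, 0.003], [-0.828, 0.56, -0.014], [0.009, -0.011, -1.0]]
contact_force: [-0.1, 0.3, 0.6]
width: 0.856
grasp_force: 0.0
pos [537.9 176.9 212.7] yaw -124.06 shift [1.2 0.2 2.7] roll -0.001 t 22.3 F [-0.1  0.3  0.6] w 0.856 g 0.0
time: 23.0
tool_pos: [537.9, 176.7, 211.1]
tool_rot: [[-0.56, -0.828, 0.003], [-0.828, 0.56, -0.015], [0.011, -0.011, -1.0]]
contact_force: [4.6, -2.5, 3.6]
width: 0.398
grasp_force: 59.8
time: 23.3
tool_pos: [537.9, 176.7, 212.6]
tool_rot: [[-0.56, -0.828, 0.001], [-0.828, 0.56, -0.015], [0.012, -0.01, -1.0]]
contact_force: [8.5, -1.5, -2.7]
width: 0.4
grasp_force: 60.7
```

```bash
python3 -m creep '[{"dp":[0,0,-0.003],"roll":0,"jaw":0.2},{"dp":[0,0,0],"roll":0,"jaw":0.2},{"dp":[0,0,0],"roll":0,"jaw":0.2}]' | grep -E 'pos|force'
python3 -m creep '[{"dp":[0,0,-0.003],"roll":0,"jaw":0.2},{"dp":[0,0,0],"roll":0,"jaw":0.2},{"dp":[0,0,0],"roll":0,"jaw":0.2}]'| grep -E 'pos|force'
python3 -m creep '[{"dp":[0,0,-0.003],"roll":0,"jaw":0.2},{"dp":[0,0,0],"roll":0,"jaw":0.2},{"dp":[0,0,0],"roll":0,"jaw":0.2}]'| grep -E 'pos|force'
```

```text
tool_pos: [537.9, 176.6, 215.1]
contact_force: [8.9, -2.2, -6.1]
grasp_force: 60.5
tool_pos: [537.8, 176.7, 217.7]
contact_force: [9.2, -1.8, -6.9]
grasp_force: 63.1
tool_pos: [537.7, 176.6, 217.8]
contact_force: [14.3, -0.9, -19.5]
grasp_force: 63.5
```

```bash
python3 -m creep '[{"dp":[-0.0001,0.0001,0.008],"roll":0,"jaw":0.2},{"dp":[-0.0001,0.0001,0.008],"roll":0,"jaw":0.2},{"dp":[-0.0001,0.0001,0.008],"roll":0,"jaw":0.2},{"dp":[-0.0001,0.0001,0.008],"roll":0,"jaw":0.2},{"dp":[0,0,0],"roll":0,"jaw":0.2},{"dp":[0,0,0],"roll":0,"jaw":0.2},{"dp":[0,0,0],"roll":0,"jaw":0.2}]'| grep -E 'pos|force'
python3 -m creep '[{"dp":[-0.0001,0.0001,0.007],"roll":0,"jaw":0.2},{"dp":[0,0,0.006],"roll":0,"jaw":0.2},{"dp":[0,0,0],"roll":0,"jaw":0.2},{"dp":[0,0,0],"roll":0,"jaw":0.2},{"dp":[0,0,0],"roll":0,"jaw":0.2}]'| grep -E 'pos|force'
```

```text
tool_pos: [537.9, 176.7, 189.8]
contact_force: [7.1, -2.2, -1.3]
grasp_force: 65.4
tool_pos: [537.9, 176.7, 177.5]
contact_force: [7.2, -2.3, -0.6]
grasp_force: 65.7
```

```bash
python3 -m creep '[{"dp":[0,0,0.003],"roll":0,"jaw":0.2},{"dp":[0,0,0.003],"roll":0,"jaw":0.2},{"dp":[0,0,0],"roll":0,"jaw":0.2},{"dp":[0,0,0],"roll":0,"jaw":0.2},{"dp":[0,0,0],"roll":0,"jaw":0.2}]'| grep -E 'pos|force'
```

```text
tool_pos: [537.9, 176.7, 172.4]
contact_force: [4.8, -3.4, 4.5]
grasp_force: 66.5
```

```bash
python3 -m creep '[{"dp":[0,0,0.0008],"roll":0,"jaw":0.2},{"dp":[0,0,0],"roll":0,"jaw":0.2},{"dp":[0,0,0],"roll":0,"jaw":0.2}]'| grep -E 'pos|force'
python3 -m creep '[{"dp":[0,0,0],"roll":0,"jaw":0.6},{"dp":[0,0,0],"roll":0,"jaw":0.9},{"dp":[0,0,0],"roll":0,"jaw":1},{"dp":[0,0,0],"roll":0,"jaw":1},{"dp":[0,0,0],"roll":0,"jaw":1},{"dp":[0,0,-0.03],"roll":0,"jaw":1},{"dp":[0,0,-0.04],"roll":0,"jaw":1},{"dp":[0,0,-0.04],"roll":0,"jaw":1},{"dp":[0,0,-0.04],"roll":0,"jaw":1}]'| grep -E 'pos|force'
python3 -m creep '[{"dp":[0.04,0,0],"roll":0,"jaw":1},{"dp":[0.04,0,0],"roll":0,"jaw":1},{"dp":[0.04,0,0],"roll":0,"jaw":1},{"dp":[0.04,0,0],"roll":0,"jaw":1},{"dp":[0.04,0,0],"roll":0,"jaw":1},{"dp":[0,0,0],"roll":0,"jaw":1},{"dp":[0,0,0],"roll":0,"jaw":1}]'| grep -E 'pos|force|time'
python3 - <<'E'
from h import *
cap('scene','scene3.png')
a=cv2.imread('pics/scene3.png');b=cv2.imread('pics/scene0.png');c=load('scene3.png')
def knob(i):
    h=cv2.cvtColor(i,cv2.COLOR_BGR2HSV);m=cv2.inRange(h,(5,90,60),(20,255,255));m[:220]=0;m[310:]=0;m[:,:455]=0;m[:,515:]=0
    n,l,s,ce=cv2.connectedComponentsWithStats(m);k=1+s[1:,4].argmax();return ce[k],s[k]
print(knob(b),knob(a))
for z in (223,219,215,181,177,173): print(z,proj(c,(539,176,z)))
# pad / spindle brightness profile along axis
for z in range(30,90,2):
    u,v=proj(c,(539,176,z));print(z,round(v,1),a[int(round(v)),int(round(u))].tolist(),end=' ')
E
```

```text
tool_pos: [538.0, 176.7, 172.1]
contact_force: [3.8, -4.2, 5.5]
grasp_force: 66.5
tool_pos: [536.6, 179.3, 321.8]
contact_force: [0.2, -0.2, 0.8]
grasp_force: 0.0
time: 27.8
tool_pos: [424.9, 13.3, 323.1]
contact_force: [-0.3, 1.4, 0.7]
grasp_force: 0.0
(array([482.5194085 , 238.26802218]), array([471, 225,  24,  28, 541], dtype=int32)) (array([478.41060904, 253.84086444]), array([467, 241,  24,  27, 509], dtype=int32))
223 (np.float64(482.21259194820874), np.float64(236.89444781379373))
219 (np.float64(481.785567609043), np.float64(238.55372297288625))
215 (np.float64(481.36067612237156), np.float64(240.20471057354874))
181 (np.float64(477.83300125420067), np.float64(253.91208680776063))
177 (np.float64(477.4275987578229), np.float64(255.48734664655044))
173 (np.float64(477.0241693803008), np.float64(257.05493959892965))
30 308.5 [247, 247, 247] 32 307.8 [247, 247, 247] 34 307.2 [247, 247, 247] 36 306.5 [233, 237, 242] 38 305.8 [233, 237, 242] 40 305.2 [153, 160, 169] 42 304.5 [111, 117, 122] 44 303.8 [111, 117, 122] 46 303.1 [91, 96, 97] 48 302.5 [84, 88, 88] 50 301.8 [86, 91, 91] 52 301.1 [86, 90, 90] 54 300.4 [91, 96, 96] 56 299.8 [91, 96, 96] 58 299.1 [109, 116, 116] 60 298.4 [129, 137, 138] 62 297.7 [132, 141, 143] 64 297.0 [143, 154, 159] 66 296.3 [146, 157, 165] 68 295.6 [146, 157, 165] 70 294.9 [144, 155, 163] 72 294.3 [141, 152, 159] 74 293.6 [155, 166, 175] 76 292.9 [151, 162, 171] 78 292.2 [147, 159, 167] 80 291.5 [142, 153, 161] 82 290.8 [142, 153, 161] 84 290.1 [144, 155, 164] 86 289.4 [129, 139, 146] 88 288.7 [129, 139, 146]
```

Run:
```python
from h import *
a,b,z=[cv2.imread('pics/scene%d.png'%i) for i in (3,2,0)]
d=cv2.absdiff(a,b).max(2)
print('case region diff',(d[270:330,400:452]>50).sum())
d0=cv2.absdiff(a,z).max(2)
for n,(x0,x1,y0,y1) in dict(key=(380,425,230,262),coaster=(258,318,342,395),stop=(375,455,388,428)).items(): print(n,(d0[y0:y1,x0:x1]>50).sum())
cap('top','top3.png');t=cv2.imread('pics/top3.png');c=load('top3.png')
m=(t[240:300,160:260].min(2)>180).astype(np.uint8);n,l,s,ce=cv2.connectedComponentsWithStats(m);print(s[1:],ce[1:].round(1))
```

```text
case region diff 12
key 0
coaster 0
stop 0
[[   1   16    4    3    5]
 [   9   16   68   38 1026]] [[ 2.6 17.2]
 [50.4 33.8]]
```

The case has not shifted, the key, coaster and door stop are undisturbed, and the pad is about half pressed. I'm handing in.

```bash
python3 -c "
from cell import workorder
print(workorder.sign_off())"
```

```text
the job is handed in; nothing more can be done
None
```

The job is handed in at about 28 s: the case was drawn out, set down, re-gripped (a second re-grip turned the hand clear of the stem) and left flat under the pad, centred to about 2 mm, with the spring pressed about 10 of 20 mm (worked out from stem travel) and the door stop, key and coaster unmoved; no verdict was returned.

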